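Set the sliding stop of a bracelet packing jig to the flagged notch

ROBOT

A 6-joint arm with a two-finger parallel gripper is mounted at the origin on the work surface. World frame = base frame: x ahead of the robot, y to its left, z up, the work surface at z = 0. Lengths are in m, angles in rad, forces in N, time in s.
With the tool pointing down it reaches from about 0.225 to 0.875 m from the base axis. Payload 3.4 kg.
Tool frame: the origin (TCP) lies at the very end of the fingers, on their centre line; the grasp point (between the pads) lies behind it (manip.grasp_offset is the z of the grasp point in the tool frame, in m); z points along the fingers, y is the line along which they close (so a half turn about z gives the same grasp; the last joint's range is limited). The gripper opens to 85 mm and grips with 20 to 120 N. Pads are 22 mm wide; open, the fingers measure 114 mm over their backs; the gripper's body (76 mm by 85 mm) begins 54 mm behind the grasp point. The pads swing forward as they close: fully open they stand 13 mm farther back than shut.
Start: joints at [-1.444, 0.276, 1.505, -0, 1.361, -0.121], TCP at [0.141, -0.557, 0.231] pointing down, gripper open.
Joint ranges: [-2.89, 2.89], [-0.75, 2.08], [0.22, 2.7], [-1.18, 4.32], [0.11, 2.71], [-2.7, 2.7]. Speed limits (rad/s): [2.57, 2.57, 3.14, 3.14, 3.14, 3.14].

INTERFACE

Orientations are given as a unit quaternion [w, x, y, z].
In Python, from rig import manip gives the robot as it stands.
- The arm moves only by the shell command python3 -m pendant 'ROWS' [FORCE]. ROWS is JSON, a list of rows, each an object of numbers: "dx", "dy", "dz": the shift along the tool's x, y, z in m; "rx", "ry", "rz": the turn, a rotation vector about the tool's x, y, z in degrees; "hand": the finger opening in m, from 0 to 0.0854. In form: [{"dx": .., "dy": .., "dz": .., "rx": .., "ry": .., "rz": .., "hand": ..}, ...]. A call has 1 to 12 rows; each row shifts and turns the commanded pose from where the row before left it, along the tool's axes as they then stand; what a row does not reach is not made up. A row lasts 1/12 s, in which the tool goes at most 41.7 mm and 7.16 degrees, less where a joint would pass 70% of its speed; a pose out of reach is approached as far as the arm can. A call is refused whole if a number of a shift passes 0.0417 or a number of a turn 7.16, either way. A call with a gripper value outside its range is refused whole. The fingers move at their own pace and stop on an object; FORCE is the grip in N (left out, the last holds). Time passes only in rows, so rows that do not move let the fingers close. It gives the time, the measured TCP pose, the force, the opening and the grip force at its end, in the units of the state.
- manip.get_state(): the state, without advancing time (a new reading comes with each control period).
- manip.get_image(name): name is "scene" or "top" or "wrist"; returns a dict with "frame" (384x512x3 uint8, red, green, blue), "fx", "fy", "cx", "cy" (pixels), "position" and "attitude" of the camera in the world; the wrist camera has in their place "mount" (4x4, takes a point from camera to tool coordinates, whose origin is the TCP and whose axes are the flange's). Camera axes: x right, y up, looking along -z (the intrinsics and any distortion apply to the point x, -y, -z); pixel columns grow to the right and rows downward; lengths in m; the calibration is good to about 2 mm. A picture is of the moment at which its call begins: read the wrist's pose just before it. There is no depth.
- manip.sign_off(): hands the job in; it is judged then, once.
The state is a dict: "clock": time; "qpos": joint angles; "qd": joint speeds; "effort": joint torques, N m; "position": TCP position; "ee_rot": TCP orientation; "contact_force": force on the tool from outside, world axes, zero at the start; "moment": the same for the moment, N m; "width": finger opening in m; "gripper_force": force on a finger pad.
Only numpy, scipy, OpenCV 4.12 (cv2) and the standard library are available. Lean on these libraries where they do the work, as an engineer would, in place of code of your own. Each camera call takes 0.05 s, during which the arm holds its last target. There are 200 camera calls.

TASK

The packing jig's blue sliding stop is to be set to the size marked by the green flag. Pinch its red release lever against the black post and keep it squeezed while you slide the stop along its rail, so that the brass tooth drops into no notch on the way; then let go with the tooth fully home in the notch at the green flag, feeling for the notch if need be. Squeeze and slide gently, without forcing the lever or the tooth, and leave the bangles and boxes around the jig where they are.

Things in the scene. Friction and masses are not known exactly. Their poses are not given: they have to be found in the camera images.
- jig: grey bed 200 x 260 x 10 mm, fixed; origin at the centre of its underside; y runs along the steel rail (16 mm wide, 12 mm high, at x = -20 mm); x points from the notched strip across the rail to the wooden fence (ledge 32 mm above the table along the +x edge)
- strip (a point): nominal middle of the strip's top, 30 mm above the table. Steel strip along the rail, 26 mm wide: a parking gap 25 mm wide at about y = 0 and four notches 11 mm wide, 12 mm deep near y = -60, -32, 32, 60 mm from here. They are unevenly cut and the strip was screwed on by hand, so each notch lies an unknown 3 to 9 mm to one side or the other of these places; this point does not show it
- carriage (a joint): position of the blue stop along the jig's +y, m; 0 at the jig's centre, travel -0.078 to 0.078; about 2 N of rail friction. Starts in the parking gap. The blue block is 44 x 44 mm, its top 40 mm above the table, and carries a steel blade to +x, 8 mm thick, reaching 88 mm from the rail line, 44 mm above the table
- squeeze (a point): the place to pinch: a point on the carriage over the rail, 2 mm to +x of the rail line, 88 mm above the table. With the lever fully squeezed it lies midway between the outer faces of the red bar and the black post; the carriage's y position is this point's y in the jig's frame
- lever (a joint): angle of the release lever, rad: 0 = let go with the tooth fully home in a notch; about 0.21 = the tooth rests on top of the strip between notches; above 0.23 = the tooth is clear of the strip; 0.36 = fully squeezed, against its stop. A spring returns it: about 6 N at the bar from 0, 11 N when fully squeezed
- paddle: red finger piece of the lever, on the -x side of the rail: a round bar 12 mm thick, 26 mm wide along y, on a stem leaning outward; origin on the lever's pivot (14 mm to -x of the rail line, 44 mm above the table; it turns about y). Outer face of bar to outer face of black post: 54 mm at rest, 36 mm fully squeezed. Over about 45 N it bends
- bar (a point): centre of the red bar, 92 mm above the table at rest; it moves about 17 mm to the jig's +x as the lever is squeezed
- post (a point): in the middle of the black post fixed on the carriage facing the red bar, 88 mm above the table: the post is 10 mm thick, 26 mm wide along y, its top 104 mm above the table, its outer (+x) face 20 mm to +x of the rail line; it does not move against the carriage
- pawl: brass arm with a downward tooth, part of the lever, reaching to -x over the notched strip. The tooth is 8 mm wide along y, in line with the middle of the carriage, so a notch leaves 1.5 mm either side; squeezing the lever lifts it. Origin on the lever's pivot. Over about 25 N on the tooth (dragged against a notch wall) it is damaged
- flag_green: green marker, a 12 mm square foot with a round 14 mm knob, 22 mm high, fixed on the -x edge of the bed; origin at its underside, axes as the jig's. It marks the wanted notch (one of the four; white markers mark the others) only roughly: the middle of the notch is 3 to 9 mm along y to one side or the other of it
- gift_box: black flat box 90 x 70 x 28 mm lying beyond the jig's +y end, loose; origin at its underside. Leave it
- bangle_a: gold ring, 66 mm across, 10 mm high, lying beyond the jig's -y end, loose; origin at its underside. Leave it
- bangle_b: gold ring, 62 mm across, 10 mm high, lying beyond the jig's -y end nearer the robot, loose; origin at its underside. Leave it

How it is judged:
On the way, in this order (a step that is already met when the one before it is completed fails the run):
1. the release lever is squeezed so that the tooth is clear, before the stop has been moved (value of joint lever above 0.25 rad and distance of squeeze from where it was at the start of the episode below 0.01 m), for 0.1 s.
2. the stop has been slid to the green flag with the lever still squeezed (value of joint lever above 0.24 rad and y of squeeze in the frame of flag_green between -0.014 and 0.014 m), for 0.1 s.
At the end, for the whole second after the job is handed in: the stop is at rest within 13 mm of the green flag along the rail and the lever is let go with the tooth fully home in the notch there (lever angle under 0.06 rad) (value of joint lever below 0.06 rad and y of squeeze in the frame of flag_green between -0.013 and 0.013 m and velocity of joint carriage between -0.01 and 0.01 m/s); the robot touches nothing.
It fails at once if the tooth drops into a notch on the way, other than the flagged one (lever below 0.15 rad, more than 15 mm from the start and more than 17 mm from the flag) (value of joint lever below 0.15 rad and distance of squeeze from where it was at the start of the episode above 0.015 m and (y of squeeze in the frame of flag_green above 0.017 m or y of squeeze in the frame of flag_green below -0.017 m)).
It fails at once if the red lever is squeezed with more than 45 N (contact force between the fingers and paddle above 45 N).
It fails at once if the tooth is forced with more than 25 N (contact force between pawl and anything else above 25 N).
It fails at once if the gift box or a bangle is moved by more than 20 mm (distance of any of gift_box, bangle_a, bangle_b from where it was at the start of the episode above 0.02 m).
It also fails if it takes over 51 s, if anything falls off the work surface, if the arm or the gripper's body presses on something with over 40 N, if the wrist force passes 120 N, or if a joint passes its speed limit or range.

## Working session

There is one attempt and no reset: what is moved stays moved. The work goes in short steps, Python scripts to look and compute and a shell command to move; the robot and the scene stay as the last step left them, time stands still between calls to the robot, and variables do not carry over. Pictures are saved under pics/ and viewed, at most 10 in all, crops included, and the job is handed in when it is done.

```bash
mkdir -p pics; cat > h.py <<'E'
import numpy as np, cv2
from rig import manip
from scipy.spatial.transform import Rotation as R
def snap(n,f):
    d=manip.get_image(n); cv2.imwrite(f,d["frame"][:,:,::-1]); return d
E
python3 - <<'E'
from h import *
import pickle
s=manip.get_state(); print(s, manip.grasp_offset)
D={n:snap(n,f"pics/{n}0.png") for n in("scene","top")}
for d in D.values(): print({k:v for k,v in d.items() if k!="frame"})
pickle.dump(D,open("d0.pkl","wb"))
a=np.hstack([D["top"]["frame"],])
cv2.imwrite("pics/t0.png",cv2.resize(a,(800,600),interpolation=cv2.INTER_CUBIC)[:,:,::-1])
cv2.imwrite("pics/s0.png",cv2.resize(D["scene"]["frame"],(800,600),interpolation=cv2.INTER_CUBIC)[:,:,::-1])
E
```

```text
{'clock': 0.0, 'qpos': array([-1.44397635e+00,  2.76589740e-01,  1.50614066e+00, -1.51483083e-05,
        1.36068127e+00, -1.20995273e-01]), 'qd': array([ 1.10781052e-03,  2.47662603e-04,  1.00725759e-04, -3.20758848e-04,
       -1.31905831e-04,  7.44861092e-05]), 'effort': array([-1.54896250e-03, -4.16770577e+01, -2.45807290e+01, -3.81626523e-04,
        1.09302480e-02,  1.39107900e-05]), 'position': array([ 0.14096476, -0.55690957,  0.2304397 ]), 'ee_rot': array([-9.09485741e-04,  9.92332660e-01,  1.23592331e-01, -1.00549172e-05]), 'contact_force': array([ 0.60071678, -0.22054923, -0.44783828]), 'moment': array([-0.01409619, -0.01540286,  0.05280694]), 'gripper_force': 0.0, 'width': 0.08572434290453865} -0.0187
{'fx': 409.4739066787786, 'fy': 409.4739066787786, 'cx': 250.65348049269122, 'cy': 191.55371853382206, 'position': array([1.04759927, 0.21857285, 0.65687265]), 'attitude': array([0.5267726 , 0.18448834, 0.2824938 , 0.78017429])}
{'fx': 348.6677727867354, 'fy': 348.6677727867354, 'cx': 255.63913721040785, 'cy': 190.49213555088167, 'position': array([0.48432784, 0.02021866, 0.83116753]), 'attitude': array([ 0.71263519,  0.05651574, -0.04416397, -0.69785858])}
```

View pics/t0.png

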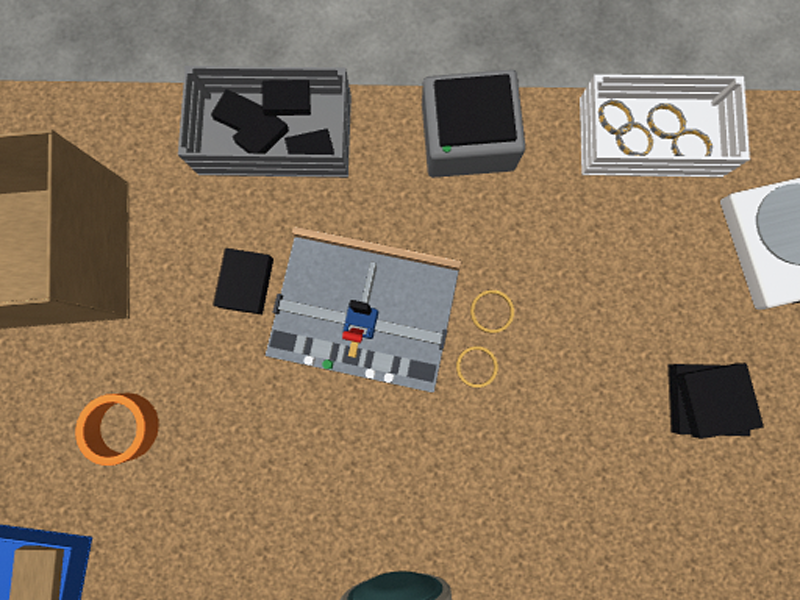

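View pics/s0.png

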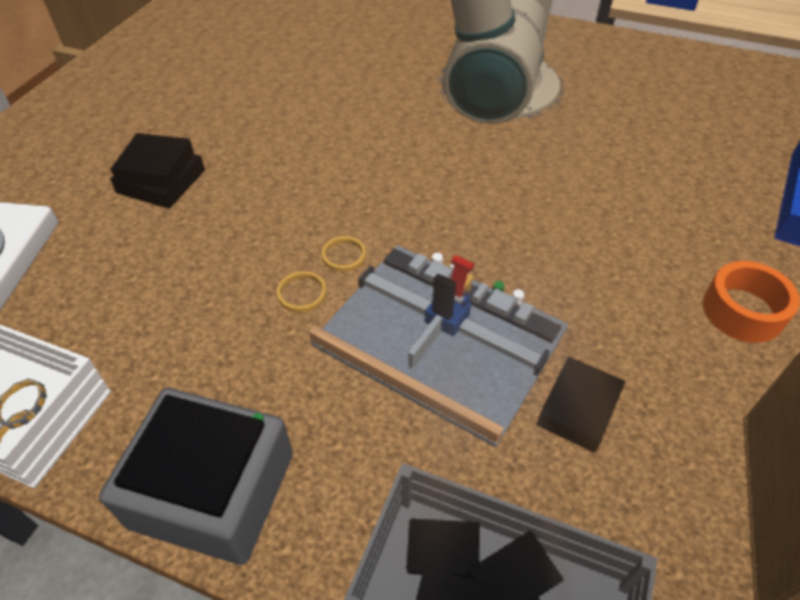

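```bash
python3 - <<'E'
from h import *
import pickle
D=pickle.load(open("d0.pkl","rb"))
c=D["top"]["frame"][143:255,165:301]
cv2.imwrite("pics/c0.png",cv2.resize(c,None,fx=5.25,fy=5.25,interpolation=cv2.INTER_CUBIC)[:,:,::-1])
E
```

```text
(no output)
```

View pics/c0.png

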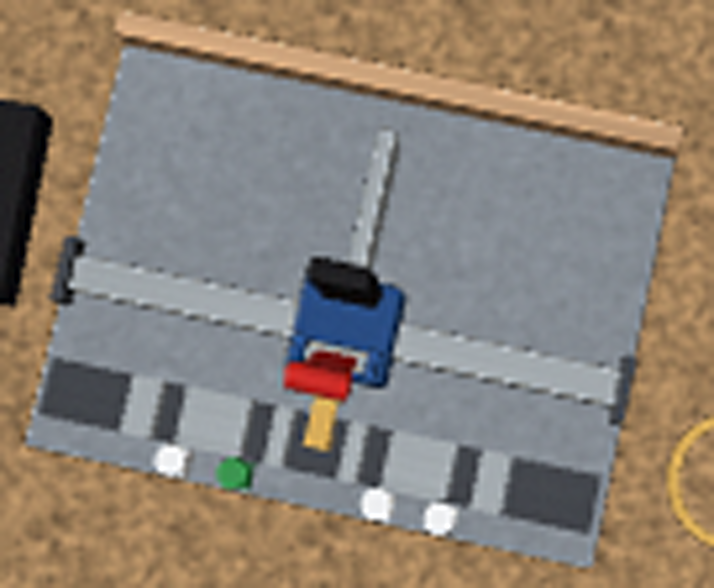

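```bash
cat >> h.py <<'E'
def ray(d,p,z):
    p=np.array(p,float); q=R.from_quat(np.roll(d["attitude"],-1))
    v=q.apply([(p[0]-d["cx"])/d["fx"],-(p[1]-d["cy"])/d["fy"],-1]); c=d["position"]
    return c+v*(z-c[2])/v[2]
E
python3 - <<'E'
from h import *
import pickle
d=pickle.load(open("d0.pkl","rb"))["top"]
P=dict(bl=(27,442,.01),br=(592,566,.01),railL=(70,275,.022),railR=(620,385,.022),fenceL=(122,14,.032),fenceR=(683,127,.032),
 knob=(234,473,.018),nGa=(253,403,.03),nGb=(273,405,.03),nGc=(241,458,.03),nGd=(262,463,.03),w1=(171,460,.018),bar=(317,378,.096),post=(345,272,.104),postbl=(312,262,.104),postr=(382,275,.104),tooth=(318,448,.03),gapL=(283,465,.03),gapR=(335,475,.03),bladeend=(387,132,.044))
W={k:ray(d,((u+.5)/5.25-.5+165,(v+.5)/5.25-.5+143),z) for k,(u,v,z) in P.items()}
y=W["bl"]-W["br"]; y2=W["railL"]-W["railR"]; y3=W["fenceL"]-W["fenceR"]
for t in(y,y2,y3): print(np.hypot(*t[:2]),np.degrees(np.arctan2(-t[0],t[1])))
th=np.mean([np.arctan2(-t[0],t[1]) for t in(y,y2,y3)])
ex=np.array([np.cos(th),np.sin(th)]);ey=np.array([-np.sin(th),np.cos(th)])
o=np.mean([(W["bl"]+W["br"])[:2]/2+.1*ex,(W["railL"]+W["railR"])[:2]/2+.02*ex,(W["fenceL"]+W["fenceR"])[:2]/2-.1*ex],0)
print("th",np.degrees(th),"o",o)
for k,w in W.items(): print(k,w.round(4),((w[:2]-o)@np.c_[ex,ey]*1000).round(1))
E
```

```text
0.25846538237278804 -10.952654729094778
0.25020732050037986 -10.139917302035956
0.257208669623528 -10.59033432073068
th -10.560968783953802 o [0.58367044 0.09081162]
bl [0.5117 0.2362 0.01  ] [-97.4 129.7]
br [ 0.4626 -0.0176  0.01  ] [ -99.1 -128.7]
railL [0.586 0.218 0.022] [-21.  125.4]
railR [ 0.542  -0.0283  0.022 ] [ -19.1 -124.8]
fenceL [0.7038 0.1984 0.032 ] [ 98.4 127.8]
fenceR [ 0.6566 -0.0544  0.032 ] [  98.3 -129.4]
knob [0.4998 0.1414 0.018 ] [-91.7  34.4]
nGa [0.5302 0.1326 0.03  ] [-60.3  31.2]
nGb [0.5295 0.1237 0.03  ] [-59.3  22.4]
nGc [0.5061 0.1368 0.03  ] [-84.7  31. ]
nGd [0.5042 0.1276 0.03  ] [-84.9  21.6]
w1 [0.5049 0.1696 0.018 ] [-91.9  63. ]
bar [0.537  0.0979 0.096 ] [-47.2  -1.6]
post [0.5792 0.0873 0.104 ] [-3.8 -4.3]
postbl [0.5829 0.1007 0.104 ] [-2.5  9.6]
postr [0.5782 0.0724 0.104 ] [ -2.  -19.1]
tooth [0.5112 0.1034 0.03  ] [-73.6  -0.9]
gapL [0.5035 0.1184 0.03  ] [-83.9  12.4]
gapR [0.4997 0.0956 0.03  ] [-83.5 -10.7]
bladeend [0.6493 0.0764 0.044 ] [67.2 -2.2]
```

```bash
python3 -m pendant '[{"rz":-7.1},{"rz":-7.1},{"rz":-7.1},{"rz":-7.1},{"rz":-7.1},{"rz":-7.1},{"rz":-7.1},{"rz":-7.1},{"rz":-7.1},{"rz":-1.3},{"dx":0},{"dx":0}]' 20
cat >> h.py <<'E'
th=np.radians(-10.561); J=np.array([[np.cos(th),-np.sin(th)],[np.sin(th),np.cos(th)]]); O=np.array([.58367,.09081])
def jig(w): return (np.array(w)[:2]-O)@J
def go(x=-18,y=-1.2):
    s=manip.get_state(); p=s["position"]; a=jig(p)*1000
    T=R.from_quat(np.roll(s["ee_rot"],-1)).as_matrix(); d=np.r_[O+J@[x/1e3,y/1e3],p[2]]-p
    print("jig mm",a.round(2),"z",p[2].round(4),"need dx,dy mm",(T.T@d*1000).round(1)[:2],"yaw err",np.degrees(np.arctan2(T[1,1],T[0,1])-th).round(2),"tilt",T[:,2].round(3),"F",s["contact_force"].round(2),"w",s["width"],s["gripper_force"],s["clock"])
E
python3 -c "from h import *;go()"
```

```text
jig mm [-316.49 -717.96] z 0.2305 need dx,dy mm [ 571.2 -525.8] yaw err -65.24 tilt [-0.     0.002 -1.   ] F [ 0.09 -0.4   0.08] w 0.0851177416548222 0.0 0.1invalid input
```

```bash
python3 -m pendant '[{"rz":-7.1},{"rz":-7.1}]'; echo; echo --; python3 -m pendant '[{"dx":0.0,"dy":0.0,"dz":0.0,"rx":0.0,"ry":0.0,"rz":-7.1,"hand":0.0850}]' 20
```

```text
--
clock: 0.18
position: [0.141, -0.5571, 0.2307]
ee_rot: [-0.001, 0.983, 0.186, 0.0]
contact_force: [-1.1, 0.8, 0.7]
width: 0.0853
gripper_force: 0.0invalid input
```

```bash
python3 -m pendant '[{"rz":-7.1,"hand":0.085}]'; echo; echo --;python3 -m pendant '[{"dx":0,"dy":0,"dz":0,"rx":0,"ry":0,"rz":-7.1}]'; python3 -c "from h import *;go()"
```

```text
--
jig mm [-316.44 -718.05] z 0.2307 need dx,dy mm [ 632.7 -450.1] yaw err -58.03 tilt [-0.     0.001 -1.   ] F [-1.1   0.84  0.73] w 0.08530256009448342 0.0 0.1833invalid input
invalid input
```

Every row needs all seven keys. 8 more rows of −7.1 and a −1.2.

```bash
python3 -m pendant '[{"dx":0,"dy":0,"dz":0,"rx":0,"ry":0,"rz":-7.1,"hand":0.085},{"dx":0,"dy":0,"dz":0,"rx":0,"ry":0,"rz":-7.1,"hand":0.085},{"dx":0,"dy":0,"dz":0,"rx":0,"ry":0,"rz":-7.1,"hand":0.085},{"dx":0,"dy":0,"dz":0,"rx":0,"ry":0,"rz":-7.1,"hand":0.085},{"dx":0,"dy":0,"dz":0,"rx":0,"ry":0,"rz":-7.1,"hand":0.085},{"dx":0,"dy":0,"dz":0,"rx":0,"ry":0,"rz":-7.1,"hand":0.085},{"dx":0,"dy":0,"dz":0,"rx":0,"ry":0,"rz":-7.1,"hand":0.085},{"dx":0,"dy":0,"dz":0,"rx":0,"ry":0,"rz":-7.1,"hand":0.085},{"dx":0,"dy":0,"dz":0,"rx":0,"ry":0,"rz":-1.2,"hand":0.085},{"dx":0,"dy":0,"dz":0,"rx":0,"ry":0,"rz":0,"hand":0.085}]' 20; python3 -c "from h import *;go()"
```

```text
clock: 1.02
position: [0.141, -0.5572, 0.2309]
ee_rot: [-0.0, 0.771, 0.637, 0.0]
contact_force: [-0.1, 0.5, -0.1]
width: 0.0849
gripper_force: 0.0
jig mm [-316.39 -718.19] z 0.2309 need dx,dy mm [718.3 295.2] yaw err -0.26 tilt [-0.     0.001 -1.   ] F [-0.14  0.49 -0.09] w 0.0849454898352064 0.0 1.0167
```

```bash
python3 -m pendant '[{"dx":0.03,"dy":0.0123,"dz":0,"rx":0,"ry":0,"rz":0,"hand":0.085},{"dx":0.03,"dy":0.0123,"dz":0,"rx":0,"ry":0,"rz":0,"hand":0.085},{"dx":0.03,"dy":0.0123,"dz":0,"rx":0,"ry":0,"rz":0,"hand":0.085},{"dx":0.03,"dy":0.0123,"dz":0,"rx":0,"ry":0,"rz":0,"hand":0.085},{"dx":0.03,"dy":0.0123,"dz":0,"rx":0,"ry":0,"rz":0,"hand":0.085},{"dx":0.03,"dy":0.0123,"dz":0,"rx":0,"ry":0,"rz":0,"hand":0.085},{"dx":0.03,"dy":0.0123,"dz":0,"rx":0,"ry":0,"rz":0,"hand":0.085},{"dx":0.03,"dy":0.0123,"dz":0,"rx":0,"ry":0,"rz":0,"hand":0.085},{"dx":0.03,"dy":0.0123,"dz":0,"rx":0,"ry":0,"rz":0,"hand":0.085},{"dx":0.03,"dy":0.0123,"dz":0,"rx":0,"ry":0,"rz":0,"hand":0.085},{"dx":0.03,"dy":0.0123,"dz":0,"rx":0,"ry":0,"rz":0,"hand":0.085},{"dx":0.03,"dy":0.0123,"dz":0,"rx":0,"ry":0,"rz":0,"hand":0.085}]' 20; python3 -c "from h import *;go()"
python3 -m pendant '[{"dx":0.03,"dy":0.0123,"dz":0,"rx":0,"ry":0,"rz":0,"hand":0.085},{"dx":0.03,"dy":0.0123,"dz":0,"rx":0,"ry":0,"rz":0,"hand":0.085},{"dx":0.03,"dy":0.0123,"dz":0,"rx":0,"ry":0,"rz":0,"hand":0.085},{"dx":0.03,"dy":0.0123,"dz":0,"rx":0,"ry":0,"rz":0,"hand":0.085},{"dx":0.03,"dy":0.0123,"dz":0,"rx":0,"ry":0,"rz":0,"hand":0.085},{"dx":0.03,"dy":0.0123,"dz":0,"rx":0,"ry":0,"rz":0,"hand":0.085},{"dx":0.03,"dy":0.0123,"dz":0,"rx":0,"ry":0,"rz":0,"hand":0.085},{"dx":0.03,"dy":0.0123,"dz":0,"rx":0,"ry":0,"rz":0,"hand":0.085},{"dx":0.03,"dy":0.0123,"dz":0,"rx":0,"ry":0,"rz":0,"hand":0.085},{"dx":0.02,"dy":0.0123,"dz":0,"rx":0,"ry":0,"rz":0,"hand":0.085},{"dx":0,"dy":0,"dz":0,"rx":0,"ry":0,"rz":0,"hand":0.085},{"dx":0,"dy":0,"dz":0,"rx":0,"ry":0,"rz":0,"hand":0.085}]' 20; python3 -c "from h import *;go()"
```

```text
clock: 2.02
position: [0.3534, -0.2297, 0.2314]
ee_rot: [0.0, 0.771, 0.637, 0.0]
contact_force: [0.9, -0.5, -0.1]
width: 0.0852
gripper_force: 0.0
jig mm [-167.63 -357.24] z 0.2314 need dx,dy mm [356.9 147.6] yaw err -0.33 tilt [ 0. -0. -1.] F [ 0.93 -0.53 -0.13] w 0.08515700951866653 0.0 2.0167
clock: 3.02
position: [0.5279, 0.0318, 0.2308]
ee_rot: [-0.0, 0.77, 0.638, -0.001]
contact_force: [-0.7, -0.6, 0.5]
width: 0.0853
gripper_force: 0.0
jig mm [-44.06 -68.23] z 0.2308 need dx,dy mm [67.1 25.9] yaw err -0.12 tilt [-0.001 -0.    -1.   ] F [-0.68 -0.64  0.5 ] w 0.08533661427991676 0.0 3.0167
```

Take a wrist view from here after centring.

```bash
python3 -m pendant '[{"dx":0.03,"dy":0.012,"dz":0,"rx":0,"ry":0,"rz":0,"hand":0.085},{"dx":0.03,"dy":0.012,"dz":0,"rx":0,"ry":0,"rz":0,"hand":0.085},{"dx":0.007,"dy":0.002,"dz":0,"rx":0,"ry":0,"rz":0,"hand":0.085},{"dx":0,"dy":0,"dz":0,"rx":0,"ry":0,"rz":0,"hand":0.085},{"dx":0,"dy":0,"dz":0,"rx":0,"ry":0,"rz":0,"hand":0.085}]' 20; python3 - <<'E'
from h import *
import pickle
go(); s=manip.get_state(); d=manip.get_image("wrist"); d["s"]=s; print(d["mount"].round(3),d["fx"],d["cx"],d["cy"],[k for k in d])
pickle.dump(d,open("w1.pkl","wb"))
cv2.imwrite("pics/w1.png",cv2.resize(d["frame"],(800,600),interpolation=cv2.INTER_CUBIC)[:,:,::-1])
E
```

```text
clock: 3.43
position: [0.5647, 0.0909, 0.231]
ee_rot: [-0.0, 0.77, 0.638, -0.001]
contact_force: [-0.6, -0.2, 0.3]
width: 0.0849
gripper_force: 0.0
jig mm [-18.68  -3.39] z 0.231 need dx,dy mm [2.2 0.7] yaw err -0.19 tilt [-0.002 -0.001 -1.   ] F [-0.55 -0.19  0.26] w 0.08488795758804951 0.0 3.4333
[[ 0.     0.954  0.299  0.075]
 [ 1.    -0.    -0.     0.001]
 [ 0.     0.299 -0.954 -0.144]
 [ 0.     0.     0.     1.   ]] 327.70403660107934 253.65324293204912 193.20659195183944 ['frame', 'fx', 'fy', 'cx', 'cy', 'mount', 's']
```

View pics/w1.png

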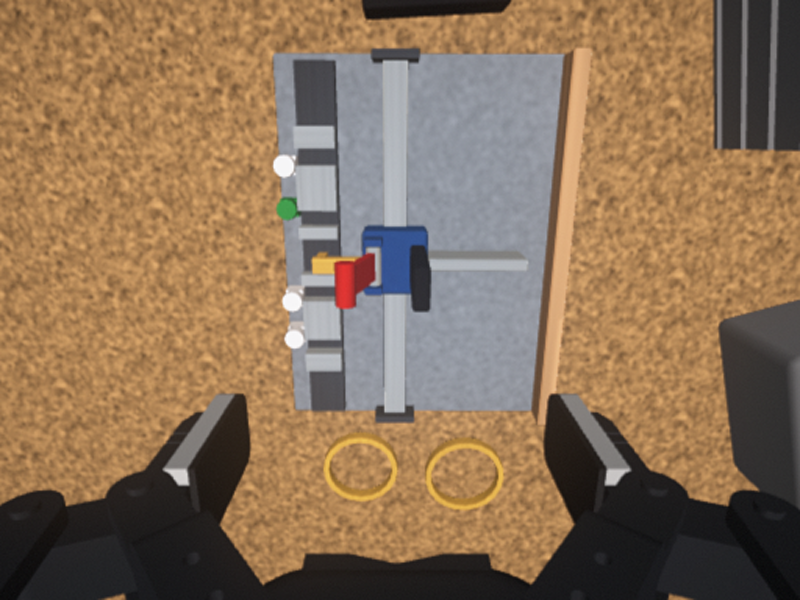

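```bash
python3 - <<'E'
from h import *
import pickle
d=pickle.load(open("w1.pkl","rb"))
c=d["frame"][95:215,170:290]
cv2.imwrite("pics/c1.png",cv2.resize(c,None,fx=5,fy=5,interpolation=cv2.INTER_CUBIC)[:,:,::-1])
E
```

```text
(no output)
```

View pics/c1.png

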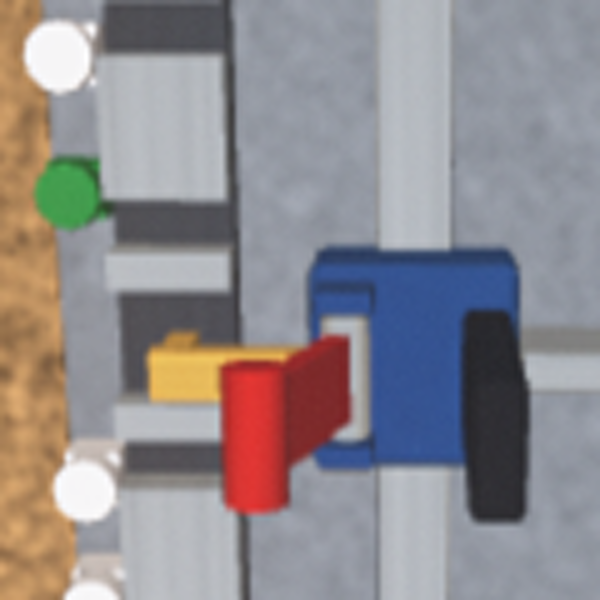

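```bash
python3 - <<'E'
from h import *
import pickle
d=pickle.load(open("w1.pkl","rb")); s=d["s"]
T=np.eye(4); T[:3,:3]=R.from_quat(np.roll(s["ee_rot"],-1)).as_matrix(); T[:3,3]=s["position"]; C=T@d["mount"]
d["position"]=C[:3,3]; d["attitude"]=np.roll(R.from_matrix(C[:3,:3]).as_quat(),1)
P=dict(nT=(170,202,.03),nB=(170,249,.03),blkT=(415,262,.04),blkB=(415,465,.04),rail=(414,100,.022),barT=(254,365,.098),barB=(254,512,.098),postT=(498,378,.104),postB=(498,521,.104),postR=(525,450,.104),knob=(68,192,.02),gapT=(180,293,.03),gapB=(180,408,.03),bladeT=(560,357,.044),bladeB=(560,390,.044))
for k,(u,v,z) in P.items():
    w=ray(d,((u+.5)/5-.5+170,(v+.5)/5-.5+95),z); print(k,w.round(4),(jig(w)*1000).round(1))
E
```

```text
nT [0.5194 0.1307 0.03  ] [-70.5  27.5]
nB [0.5172 0.1211 0.03  ] [-70.9  17.6]
blkT [0.5678 0.1105 0.04  ] [-19.2  16.4]
blkB [0.5597 0.0678 0.04  ] [-19.4 -27.1]
rail [0.5733 0.1411 0.022 ] [-19.4  47.6]
barT [0.5391 0.1075 0.098 ] [-46.8   8.2]
barB [0.5333 0.0813 0.098 ] [-47.7 -18.5]
postT [0.5802 0.0988 0.104 ] [-4.9  7.3]
postB [0.5758 0.0736 0.104 ] [ -4.6 -18.3]
postR [0.5826 0.0855 0.104 ] [-0.1 -5.5]
knob [0.4967 0.1359 0.02  ] [-93.8  28.4]
gapT [0.5171 0.1116 0.03  ] [-69.3   8.3]
gapB [0.5113 0.087  0.03  ] [-70.5 -17. ]
bladeT [0.5937 0.0862 0.044 ] [10.7 -2.7]
bladeB [0.5925 0.0793 0.044 ] [10.8 -9.7]
```

```bash
python3 -m pendant '[{"dx":-0.001,"dy":0,"dz":0.03,"rx":0,"ry":0,"rz":0,"hand":0.085},{"dx":0,"dy":0,"dz":0.03,"rx":0,"ry":0,"rz":0,"hand":0.085},{"dx":0,"dy":0,"dz":0.03,"rx":0,"ry":0,"rz":0,"hand":0.085},{"dx":0,"dy":0,"dz":0.02,"rx":0,"ry":0,"rz":0,"hand":0.085},{"dx":0,"dy":0,"dz":0.02,"rx":0,"ry":0,"rz":0,"hand":0.085},{"dx":0,"dy":0,"dz":0.02,"rx":0,"ry":0,"rz":0,"hand":0.085},{"dx":0,"dy":0,"dz":0.013,"rx":0,"ry":0,"rz":0,"hand":0.085},{"dx":0,"dy":0,"dz":0,"rx":0,"ry":0,"rz":0,"hand":0.085},{"dx":0,"dy":0,"dz":0,"rx":0,"ry":0,"rz":0,"hand":0.085}]' 20; python3 - <<'E'
from h import *
go(-18,-4); d=manip.get_image("wrist")
a=cv2.resize(d["frame"],(512,384)); b=manip.get_image("scene")["frame"][120:240,190:320]
b=cv2.resize(b,(416,384),interpolation=cv2.INTER_CUBIC)
cv2.imwrite("pics/w2.png",cv2.resize(np.hstack([a,b]),(800,331))[:,:,::-1])
E
```

```text
clock: 4.23
position: [0.5645, 0.0897, 0.0681]
ee_rot: [-0.0, 0.77, 0.637, -0.001]
contact_force: [0.4, -0.1, 0.3]
width: 0.0851
gripper_force: 0.0
jig mm [-18.68  -4.6 ] z 0.0681 need dx,dy mm [0.6 0.7] yaw err -0.23 tilt [-0.002 -0.001 -1.   ] F [ 0.39 -0.1   0.34] w 0.08512198552445778 0.0 4.2333
```

View pics/w2.png

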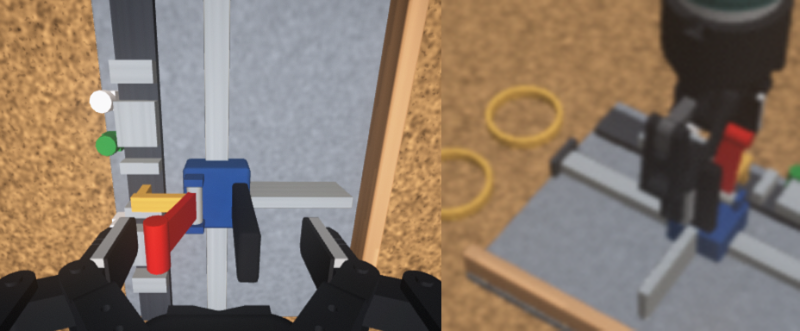

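```bash
python3 -m pendant '[{"dx":0,"dy":0,"dz":0,"rx":0,"ry":0,"rz":0,"hand":0.078},{"dx":0,"dy":0,"dz":0,"rx":0,"ry":0,"rz":0,"hand":0.072},{"dx":0,"dy":0,"dz":0,"rx":0,"ry":0,"rz":0,"hand":0.068},{"dx":0,"dy":0,"dz":0,"rx":0,"ry":0,"rz":0,"hand":0.064},{"dx":0,"dy":0,"dz":0,"rx":0,"ry":0,"rz":0,"hand":0.060},{"dx":0,"dy":0,"dz":0,"rx":0,"ry":0,"rz":0,"hand":0.056},{"dx":0,"dy":0,"dz":0,"rx":0,"ry":0,"rz":0,"hand":0.053},{"dx":0,"dy":0,"dz":0,"rx":0,"ry":0,"rz":0,"hand":0.050},{"dx":0,"dy":0,"dz":0,"rx":0,"ry":0,"rz":0,"hand":0.047},{"dx":0,"dy":0,"dz":0,"rx":0,"ry":0,"rz":0,"hand":0.045}]' 20;python3 -c "from h import *;go(-18,-4)"; python3 -m pendant '[{"dx":0,"dy":0,"dz":0,"rx":0,"ry":0,"rz":0,"hand":0.043},{"dx":0,"dy":0,"dz":0,"rx":0,"ry":0,"rz":0,"hand":0.041},{"dx":0,"dy":0,"dz":0,"rx":0,"ry":0,"rz":0,"hand":0.040},{"dx":0,"dy":0,"dz":0,"rx":0,"ry":0,"rz":0,"hand":0.039}]' 20;python3 -c "from h import *;go(-18,-4)"
```

```text
clock: 5.17
position: [0.5606, 0.0918, 0.0687]
ee_rot: [-0.003, 0.77, 0.638, -0.003]
contact_force: [-9.5, 1.7, 8.3]
width: 0.0452
gripper_force: 5.8
jig mm [-22.86  -3.3 ] z 0.0687 need dx,dy mm [-0.7  4.9] yaw err -0.14 tilt [-0.009  0.001 -1.   ] F [-9.47  1.73  8.3 ] w 0.04522506838820313 5.753630194813013 5.1667
clock: 5.5
position: [0.5635, 0.0913, 0.0695]
ee_rot: [-0.001, 0.77, 0.638, -0.001]
contact_force: [-4.8, 0.2, 7.1]
width: 0.0396
gripper_force: 8.1
jig mm [-19.9   -3.25] z 0.0695 need dx,dy mm [-0.7  1.9] yaw err -0.13 tilt [-0.003  0.    -1.   ] F [-4.77  0.22  7.13] w 0.03964508399059384 8.064483404159546 5.5
```

```bash
python3 -m pendant '[{"dx":0,"dy":0.001,"dz":0,"rx":0,"ry":0,"rz":0,"hand":0.038},{"dx":0,"dy":0,"dz":0,"rx":0,"ry":0,"rz":0,"hand":0.037},{"dx":0,"dy":0,"dz":0,"rx":0,"ry":0,"rz":0,"hand":0.036},{"dx":0,"dy":0,"dz":0,"rx":0,"ry":0,"rz":0,"hand":0.035},{"dx":0,"dy":0,"dz":0,"rx":0,"ry":0,"rz":0,"hand":0.035},{"dx":0,"dy":0,"dz":0,"rx":0,"ry":0,"rz":0,"hand":0.035}]' 20;python3 - <<'E'
from h import *
go(-18,-4); d=manip.get_image("wrist")
a=cv2.resize(d["frame"],(512,384))
cv2.imwrite("pics/w3.png",a[:,:,::-1])
E
```

```text
clock: 6.0
position: [0.5652, 0.091, 0.0699]
ee_rot: [-0.0, 0.77, 0.638, -0.001]
contact_force: [-5.1, 0.1, 9.4]
width: 0.0355
gripper_force: 19.5
jig mm [-18.15  -3.22] z 0.0699 need dx,dy mm [-0.8  0.2] yaw err -0.14 tilt [-0.001 -0.    -1.   ] F [-5.14  0.07  9.38] w 0.03548172998038908 19.46785658597946 6.0
```

View pics/w3.png

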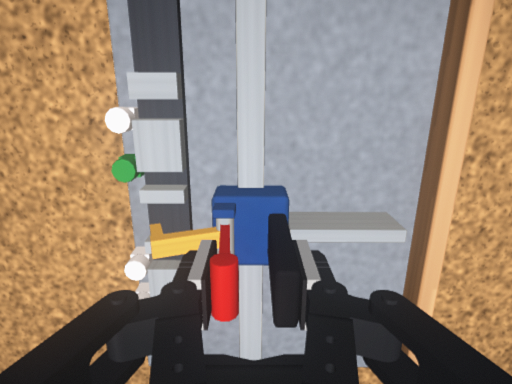

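```bash
python3 -m pendant '[{"dx":0.001,"dy":0,"dz":0,"rx":0,"ry":0,"rz":0,"hand":0.035},{"dx":0.002,"dy":0,"dz":0,"rx":0,"ry":0,"rz":0,"hand":0.035},{"dx":0.003,"dy":0,"dz":0,"rx":0,"ry":0,"rz":0,"hand":0.035},{"dx":0.003,"dy":0,"dz":0,"rx":0,"ry":0,"rz":0,"hand":0.035},{"dx":0.003,"dy":0,"dz":0,"rx":0,"ry":0,"rz":0,"hand":0.035},{"dx":0.003,"dy":0,"dz":0,"rx":0,"ry":0,"rz":0,"hand":0.035},{"dx":0.003,"dy":0,"dz":0,"rx":0,"ry":0,"rz":0,"hand":0.035},{"dx":0.003,"dy":0,"dz":0,"rx":0,"ry":0,"rz":0,"hand":0.035},{"dx":0.003,"dy":0,"dz":0,"rx":0,"ry":0,"rz":0,"hand":0.035},{"dx":0.002,"dy":0,"dz":0,"rx":0,"ry":0,"rz":0,"hand":0.035},{"dx":0.001,"dy":0,"dz":0,"rx":0,"ry":0,"rz":0,"hand":0.035},{"dx":0.001,"dy":0,"dz":0,"rx":0,"ry":0,"rz":0,"hand":0.035}]' 20;python3 -m pendant '[{"dx":0,"dy":0,"dz":0,"rx":0,"ry":0,"rz":0,"hand":0.035},{"dx":0,"dy":0,"dz":0,"rx":0,"ry":0,"rz":0,"hand":0.035},{"dx":0,"dy":0,"dz":0,"rx":0,"ry":0,"rz":0,"hand":0.035}]' 20;python3 - <<'E'
from h import *
go(-18,24.7); d=manip.get_image("wrist"); t=manip.get_image("top")["frame"]
a=cv2.resize(d["frame"][60:320,100:320],(500,590),interpolation=cv2.INTER_CUBIC); b=cv2.resize(t[190:250,170:200+30],(300,300),interpolation=cv2.INTER_CUBIC)
b=np.vstack([b,np.zeros((290,300,3),np.uint8)])
cv2.imwrite("pics/w4.png",np.hstack([a,b])[:,:,::-1])
E
```

```text
clock: 7.05
position: [0.5705, 0.1182, 0.0699]
ee_rot: [-0.0, 0.77, 0.638, -0.001]
contact_force: [-5.0, -0.3, 8.6]
width: 0.0353
gripper_force: 19.6
clock: 7.3
position: [0.5705, 0.1184, 0.0699]
ee_rot: [-0.0, 0.77, 0.638, -0.001]
contact_force: [-4.7, -1.1, 9.0]
width: 0.0358
gripper_force: 19.6
jig mm [-17.98  24.71] z 0.0699 need dx,dy mm [-0. -0.] yaw err -0.14 tilt [-0.001 -0.    -1.   ] F [-4.73 -1.05  9.03] w 0.03583383506020583 19.589904248714447 7.3
```

View pics/w4.png

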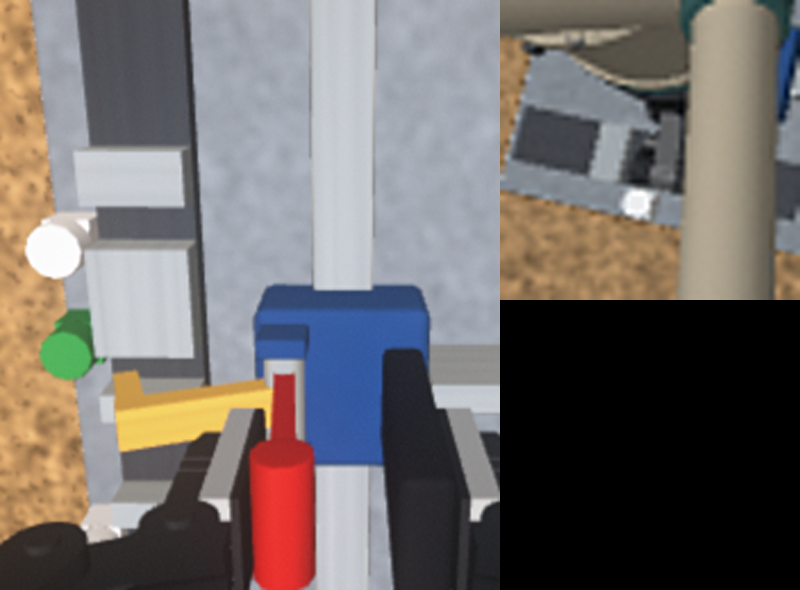

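```bash
cat > m.py <<'E'
from h import *
s=manip.get_state(); d=manip.get_image("wrist")
T=np.eye(4); T[:3,:3]=R.from_quat(np.roll(s["ee_rot"],-1)).as_matrix(); T[:3,3]=s["position"]; C=T@d["mount"]
d["position"]=C[:3,3]; d["attitude"]=np.roll(R.from_matrix(C[:3,:3]).as_quat(),1)
P=dict(nT=(140,357,.03),nB=(105,392,.03),blkT=(345,308,.04),blkB=(345,465,.04),bladT=(465,384,.044),bladB=(465,412,.044),postT=(412,390,.104),toothT=(127,397,.042),armfront=(130,450,.045),knob=(66,352,.02))
for k,(u,v,z) in P.items():
    w=ray(d,(u/2.2727+100,v/2.269+60),z); print(k,(jig(w)*1000).round(1))
E
python3 m.py
```

```text
nT [-72.8  27.2]
nB [-83.1  17.1]
blkT [-18.2  44. ]
blkB [-18.4   0.6]
bladT [11.5 25.4]
bladB [11.8 17.8]
postT [-7.  50.7]
toothT [-73.3  21.1]
armfront [-72.9   7.8]
knob [-96.3  24.8]
```

```bash
python3 -m pendant '[{"dx":0,"dy":0,"dz":0,"rx":0,"ry":0,"rz":0,"hand":0.037},{"dx":0,"dy":0,"dz":0,"rx":0,"ry":0,"rz":0,"hand":0.039},{"dx":0,"dy":0,"dz":0,"rx":0,"ry":0,"rz":0,"hand":0.041},{"dx":0,"dy":0,"dz":0,"rx":0,"ry":0,"rz":0,"hand":0.043},{"dx":0,"dy":0,"dz":0,"rx":0,"ry":0,"rz":0,"hand":0.045},{"dx":0,"dy":0,"dz":0,"rx":0,"ry":0,"rz":0,"hand":0.047},{"dx":0,"dy":0,"dz":0,"rx":0,"ry":0,"rz":0,"hand":0.049},{"dx":0,"dy":0,"dz":0,"rx":0,"ry":0,"rz":0,"hand":0.049}]' 20;python3 -c "from h import *;go(-18,24.7)"
```

```text
clock: 8.12
position: [0.5664, 0.119, 0.0668]
ee_rot: [-0.004, 0.77, 0.638, -0.004]
contact_force: [-6.9, 1.4, -2.8]
width: 0.0491
gripper_force: 3.8
jig mm [-22.17  24.56] z 0.0668 need dx,dy mm [0.2 4.2] yaw err -0.15 tilt [-0.01   0.001 -1.   ] F [-6.91  1.43 -2.84] w 0.0490596126733705 3.7963150441646576 8.1167
```

```bash
python3 -m pendant '[{"dx":0,"dy":0,"dz":0,"rx":0,"ry":0,"rz":0,"hand":0.052},{"dx":0,"dy":0,"dz":0,"rx":0,"ry":0,"rz":0,"hand":0.055},{"dx":0,"dy":0,"dz":0,"rx":0,"ry":0,"rz":0,"hand":0.058},{"dx":0,"dy":0,"dz":0,"rx":0,"ry":0,"rz":0,"hand":0.062},{"dx":0,"dy":0,"dz":0,"rx":0,"ry":0,"rz":0,"hand":0.067},{"dx":0,"dy":0,"dz":0,"rx":0,"ry":0,"rz":0,"hand":0.072},{"dx":0,"dy":0,"dz":0,"rx":0,"ry":0,"rz":0,"hand":0.078},{"dx":0,"dy":0,"dz":0,"rx":0,"ry":0,"rz":0,"hand":0.085},{"dx":0,"dy":0,"dz":0,"rx":0,"ry":0,"rz":0,"hand":0.085},{"dx":0,"dy":0,"dz":0,"rx":0,"ry":0,"rz":0,"hand":0.085}]' 20;python3 - <<'E'
from h import *
go(-18,24.7); d=manip.get_image("wrist")
cv2.imwrite("pics/w5.png",cv2.resize(d["frame"][60:320,100:320],(500,590),interpolation=cv2.INTER_CUBIC)[:,:,::-1])
E
```

```text
clock: 8.95
position: [0.5726, 0.1183, 0.0689]
ee_rot: [0.001, 0.77, 0.638, 0.001]
contact_force: [-0.1, -0.5, 0.9]
width: 0.0852
gripper_force: 0.0
jig mm [-15.93  24.99] z 0.0689 need dx,dy mm [-0.3 -2.1] yaw err -0.14 tilt [ 0.002 -0.    -1.   ] F [-0.12 -0.54  0.88] w 0.08516762260902822 0.0 8.95
```

View pics/w5.png

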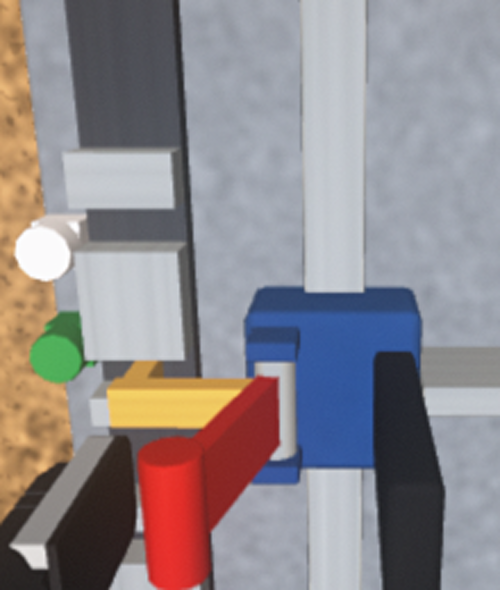

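```bash
python3 -m pendant '[{"dx":0,"dy":-0.002,"dz":0,"rx":0,"ry":0,"rz":0,"hand":0.085},{"dx":0,"dy":-0.002,"dz":0,"rx":0,"ry":0,"rz":0,"hand":0.085},{"dx":0,"dy":0,"dz":-0.02,"rx":0,"ry":0,"rz":0,"hand":0.085},{"dx":0,"dy":0,"dz":-0.03,"rx":0,"ry":0,"rz":0,"hand":0.085},{"dx":0,"dy":0,"dz":-0.03,"rx":0,"ry":0,"rz":0,"hand":0.085},{"dx":0,"dy":0,"dz":-0.03,"rx":0,"ry":0,"rz":0,"hand":0.085},{"dx":0,"dy":0,"dz":-0.03,"rx":0,"ry":0,"rz":0,"hand":0.085},{"dx":0,"dy":0,"dz":0,"rx":0,"ry":0,"rz":0,"hand":0.085},{"dx":0,"dy":0,"dz":0,"rx":0,"ry":0,"rz":0,"hand":0.085}]' 20;python3 - <<'E'
from h import *
go(-18,24.7); d=manip.get_image("wrist")
cv2.imwrite("pics/w6.png",cv2.resize(d["frame"][95:255,150:310],(600,600),interpolation=cv2.INTER_CUBIC)[:,:,::-1])
E
```

```text
clock: 9.75
position: [0.5687, 0.1192, 0.2105]
ee_rot: [0.001, 0.77, 0.638, 0.002]
contact_force: [0.0, 0.7, -0.7]
width: 0.0849
gripper_force: 0.0
jig mm [-19.95  25.18] z 0.2105 need dx,dy mm [-0.5  2. ] yaw err -0.14 tilt [ 0.005  0.    -1.   ] F [ 0.04  0.7  -0.7 ] w 0.08490269263330802 0.0 9.75
```

View pics/w6.png

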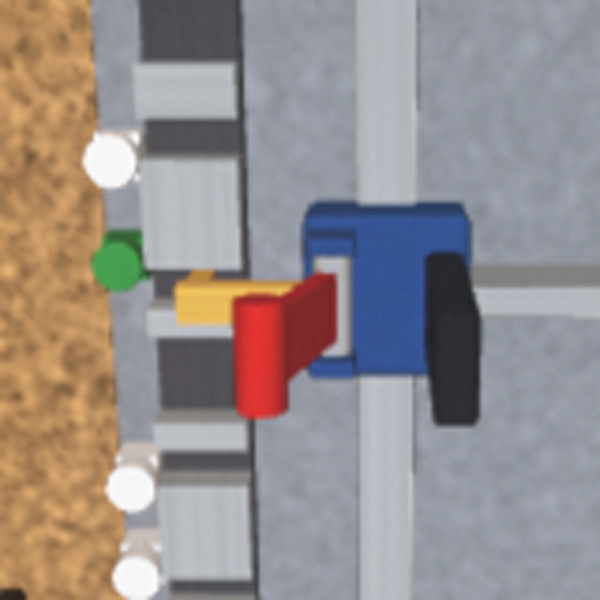

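```bash
python3 -c "
from rig import manip
print(manip.sign_off())"
```

```text
the job is handed in; nothing more can be done
None
```

I slid the blue stop to the notch at the green flag with the lever kept squeezed, then let go; the last wrist image shows the tooth home in that notch. The arm is clear of the jig, and the job was handed in at about 10 s; no verdict was returned.

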